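Check that the scooter brake levers stop short of the grips

TASK

Check the two brake levers of the scooter handlebar with the outside of the fingers, never pinching a lever, reaching behind it or touching the rubber grips: first press the lever on the robot's left in towards its grip until it comes up against its stop without forcing it, hold it there for about a second and let it spring all the way back out. Then press the lever on the robot's right in against its stop and keep it pressed there, so that the gap to the grip can be measured: the program finishes while still holding it in. Do not twist the lever clamps on the bar and leave the tools lying on the bench alone.

Things in the scene. Friction and masses are not known exactly. Their poses are not given: they have to be found in the camera images.
- handlebar_stand: Fixed base plate, 130 x 190 mm, that clamps a scooter handlebar by its stem. Origin: underside centre, straight below the bar's middle. x: level, square to the bar, away from the robot: the way the levers are pressed; y: along the bar, to the robot's left. Bar axis 150 mm above the bench, bar 444 mm long; bell at y -36 to -72 mm, top 184 mm above the bench. Levers on the robot's side (-x).
- lever_left (a joint): Brake lever on the robot's left (+y end of the bar), rad: 0 = at rest, out; grows as it is pressed towards the grip; firm stop at 0.30, where its back is still about 20 mm short of the grip at the press point. A spring (0.35 N m at rest, 0.68 at the stop) brings it back out: about 4 N at the press point at rest, 8 N at the stop.
- lever_right (a joint): Brake lever on the robot's right (-y end), likewise, firm stop at 0.36, back about 15 mm short of the grip at the press point; spring 0.35 N m at rest, 0.75 N m at the stop (about 4 to 9 N at the press point).
- pad_left (a point): Press point on the front (robot side) face of the left lever's aluminium blade, at mid height; moves with the lever. Blade 13 mm tall, 11 mm thick, reaching 118 mm from its pivot along the bar outwards (+y) to a 16 mm ball end; the point lies 85 mm outward from the pivot, on the nearly straight part, 74 mm from the bar's axis at rest. z: the hinge axis (up, leaning with the droop).
- pad_right (a point): The same point on the right lever; the blade runs from the pivot outwards in -y.
- blade_front_left: Front half (the face to be pressed, robot side) of the left lever's blade; origin at the lever's pivot.
- blade_front_right: Front half of the right lever's blade; origin at the lever's pivot.
- blade_back_left: Rear half (the face towards the grip) of the left lever's blade, not to be touched; origin at the lever's pivot.
- blade_back_right: Rear half of the right lever's blade, not to be touched; origin at the lever's pivot.
- grip_left: Ribbed black rubber grip on the left end of the bar, 117 mm long, 32 mm thick (end flanges 37 mm); origin on the bar's axis at its inner end, 112 mm from the middle of the bar.
- grip_right: The same grip on the right end of the bar.
- clamp_left (a joint): Left lever's clamp on the bar, rad: droop of the lever below level (0 = level, positive = lever hangs lower), starts between 0.05 and 0.4; stiff (about 2.5 N m), must stay as it is.
- clamp_right (a joint): Right lever's clamp, likewise.
- pivot_left (a point): Centre of the left lever's pivot, on the clamp's fork, 34 mm from the bar's axis and 86 mm from the middle of the bar.
- pivot_right (a point): Centre of the right lever's pivot, likewise.
- caliper: Steel caliper, 248 x 72 x 16 mm, lying loose on the bench on the robot's side of the stand; origin at the centre of its underside. Stays where it is.
- screwdriver: Screwdriver with green handle, 153 mm long, 18 mm thick, lying loose near the left end of the bar; origin at the centre of its underside. Stays where it is.
- side_cutters: Side cutters, 109 x 52 x 13 mm, lying loose to the right of the stand; origin at the centre of the underside. Stay where they are.
- post_foot (a point): Foot of the bench frame's fixed white upright on the robot's left, to be kept clear of: the centre of a 40 mm square post, 1.25 m tall, at the near left corner of the bench. From it a rail and panel run away from the robot (+x) over the bench's left edge, 0.54 m above the bench and higher.

How it is judged:
By the outcome, as a careful person would: the job done as asked, in the order asked, and still so for the second after the job is handed in, while the arm keeps its last pose, push and grip.
It also fails if it takes over 64 s, if anything falls off the work surface, if the arm or the gripper's body presses on something with over 40 N, if the wrist force passes 120 N, or if a joint passes its speed limit or range.

ROBOT

A 6-joint arm with a two-finger parallel gripper is mounted at the origin on a cart in front of the work surface, level with it; the furniture and walls round the work are solid. World frame = base frame: x ahead of the robot, y to its left, z up, the work surface at z = 0. Lengths are in m, angles in rad, forces in N, time in s.
With the tool pointing down it reaches from about 0.3 to 0.775 m from the base axis. Payload 14.6 kg.
Tool frame: the origin (TCP) lies on the centre line of the jaws, within the pads' length; the fingertips stand 14 mm ahead of it and the grasp point (between the pads) lies 5 mm behind it; y points along the fingers, z is the direction in which the jaws open and shut, and the axes are right-handed (so a half turn about y gives the same grasp; the last joint's range is limited). The gripper opens to 94 mm and grips with 3 to 60 N. Pads are 16 mm wide; open, the fingers measure 119 mm over their backs; the gripper's body (75 mm by 177 mm) begins 78 mm behind the grasp point.
Start: joints at [-1.395, 0.3, 1.521, -0, 1.321, -0.067], TCP at [0.132, -0.534, 0.219] pointing down, gripper open.
Joint ranges: [-3.03, 3.03], [-0.79, 2.21], [0.23, 2.52], [-1.04, 4.18], [0, 3.07], [-2.55, 2.55]. Speed limits (rad/s): [2.22, 2.22, 2.57, 3.14, 3.14, 3.14].

INTERFACE

Orientations are given as a unit quaternion [x, y, z, w].
In Python, from station import * gives the robot as it stands. The module is installed in compiled form; this text tells all that it offers.
- The arm moves only by the shell command python3 -m pendant 'ROWS' [FORCE]. ROWS is JSON, a list of rows, each a list of 3 entries, a list of its own where there are three numbers: the turn, a rotation vector about the tool's x, y, z in rad, then the shift along the tool's x, y, z in mm, then the gripper command: -1 is shut, 1 is fully open, values between are in proportion. A call has 1 to 10 rows; each row is the pose to reach, as a shift and turn from the pose commanded when the call began, along the tool's axes at that moment; what a row does not reach only later rows make up. A row lasts 1/12 s, in which the tool goes at most 41.7 mm and 7.16 degrees, less where a joint would pass 70% of its speed; a pose out of reach is approached as far as the arm can. A call with a gripper value outside its range is refused whole. The fingers move at their own pace and stop on an object; FORCE is the grip in N (left out, the last holds). Time passes only in rows, so rows that repeat a pose let the fingers close. It gives the time, the measured TCP pose, the force and the opening at its end, in the units of the state.
- observe(): the state, without advancing time (a new reading comes with each control period).
- camera(name): name is "side" or "top" or "wrist"; returns a dict with "pixels" (480x640x3 uint8, red, green, blue), "fx", "fy", "cx", "cy" (pixels), "extrinsics" (4x4, takes a point from camera to world coordinates). Camera axes: x right, y up, looking along -z (the intrinsics and any distortion apply to the point x, -y, -z); pixel columns grow to the right and rows downward; lengths in m; the calibration is good to about 2 mm. A picture is of the moment at which its call begins. There is no depth.
- hand_in(): hands the job in, once; it reports no verdict.
The state is a dict: "time": time; "qpos": joint angles; "qd": joint speeds; "joint_efforts": joint torques, N m; "ee_pos": TCP position; "tool_rot": TCP orientation; "contact_force": force on the tool from outside, world axes, zero at the start; "torque": the same for the moment, N m; "width": finger opening in m.
Only numpy, scipy, OpenCV 4.12 (cv2) and the standard library are available. Lean on these libraries where they do the work, as an engineer would, in place of code of your own. Each camera call takes 0.05 s, during which the arm holds its last target.

## Working session

There is one attempt and no reset: what is moved stays moved. The work goes in short steps, Python scripts to look and compute and a shell command to move; the robot and the scene stay as the last step left them, time stands still between calls to the robot, and variables do not carry over. Pictures are saved under pics/ and viewed, and the job is handed in when it is done.

```bash
mkdir -p pics
python3 - <<'E'
from station import *
import cv2, numpy as np
o=observe()
for k,v in o.items(): print(k,np.round(v,4) if not isinstance(v,str) else v)
for n in ["side","top","wrist"]:
    c=camera(n); cv2.imwrite(f"pics/{n}0.png",c["pixels"][:,:,::-1])
    print(n,[c[k] for k in("fx","fy","cx","cy")],[k for k in c]); print(np.round(c["extrinsics"],4).tolist())
E
```

```text
time 0.0
qpos [-1.3946  0.3005  1.5215 -0.      1.3207 -0.0666]
qd [ 0.0009 -0.0001  0.0005  0.0012  0.0004  0.    ]
joint_efforts [ 1.90000e-03 -5.31806e+01 -3.52738e+01  7.09000e-02  2.44000e-02
 -1.00000e-04]
ee_pos [ 0.1322 -0.5336  0.2189]
tool_rot [-0.0857  0.7023 -0.7015  0.0856]
contact_force [ 0.3993 -0.4762  0.4479]
torque [ 0.0286 -0.0231 -0.0184]
width 0.0943
side [570.8403562416452, 570.8403562416452, 320.07201185736875, 247.59729025514434] ['pixels', 'fx', 'fy', 'cx', 'cy', 'extrinsics']
[[-0.9798, 0.146, -0.1369, 0.3009], [-0.2002, -0.714, 0.6709, 0.9472], [0.0001, 0.6847, 0.7288, 1.1436], [0.0, 0.0, 0.0, 1.0]]
top [547.522103355234, 547.522103355234, 315.3642210075712, 232.4647514982433] ['pixels', 'fx', 'fy', 'cx', 'cy', 'extrinsics']
[[0.0212, 0.9819, -0.1882, 0.2702], [-0.9998, 0.0213, -0.0018, -0.0118], [0.0022, 0.1882, 0.9821, 1.3338], [0.0, 0.0, 0.0, 1.0]]
wrist [349.0953748190988, 349.0953748190988, 322.0011442042689, 240.49242875589403] ['pixels', 'fx', 'fy', 'cx', 'cy', 'extrinsics']
[[0.2407, 0.9426, 0.2314, 0.1982], [-0.9706, 0.2338, 0.057, -0.5164], [-0.0004, -0.2383, 0.9712, 0.3839], [0.0, 0.0, 0.0, 1.0]]
```

View pics/side0.png

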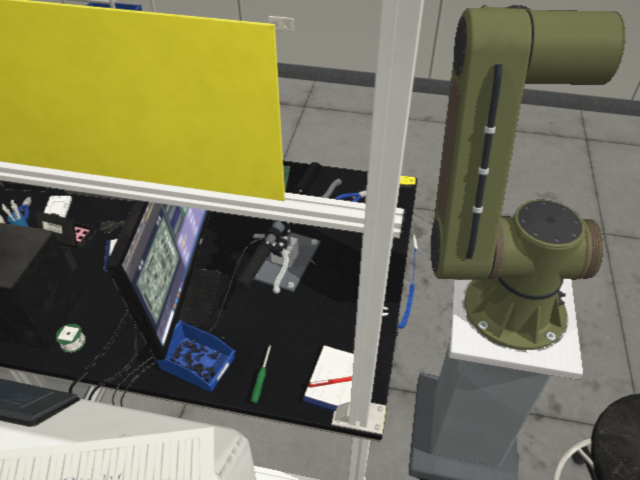

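View pics/top0.png

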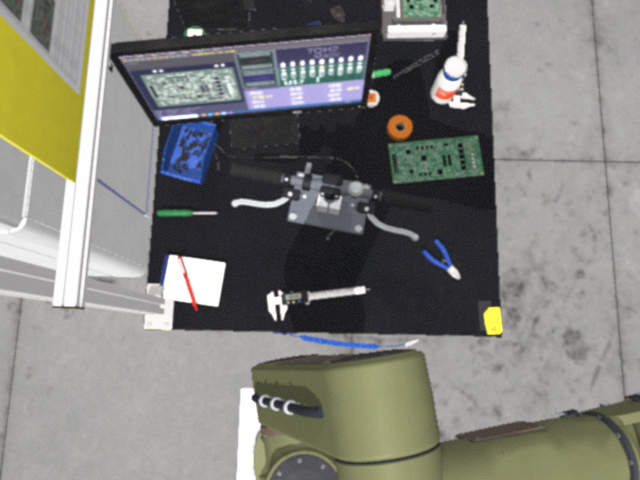

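View pics/wrist0.png

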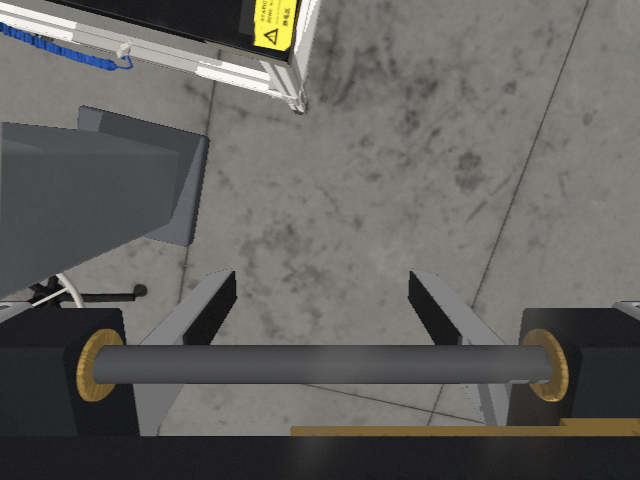

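The side view shows the arm at its start, with the bar partly hidden behind the post. The top view shows the bar running from about (232,170) to (425,205), with the levers at (235,204) and (415,238). I'll enlarge it.

Run:
```python
import cv2
i=cv2.imread("pics/top0.png"); cv2.imwrite("pics/top0c.png",cv2.resize(i[140:260,215:445],None,fx=3.4,fy=3.4,interpolation=cv2.INTER_CUBIC))
i=cv2.imread("pics/side0.png"); cv2.imwrite("pics/side0c.png",cv2.resize(i[190:310,220:380],None,fx=5,fy=5,interpolation=cv2.INTER_CUBIC))
```

```text
(no output)
```

View pics/top0c.png

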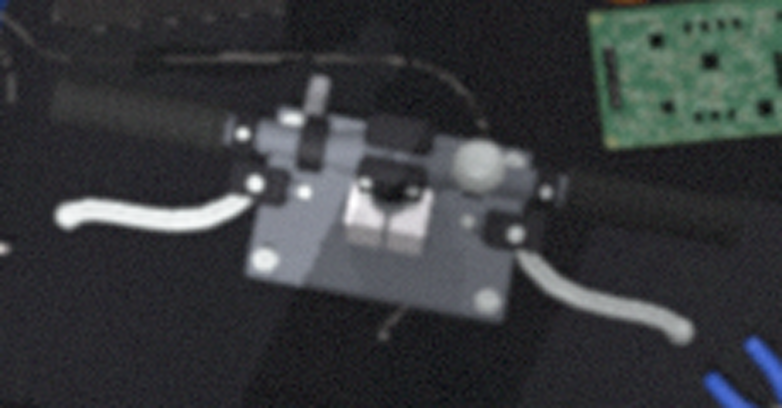

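View pics/side0c.png

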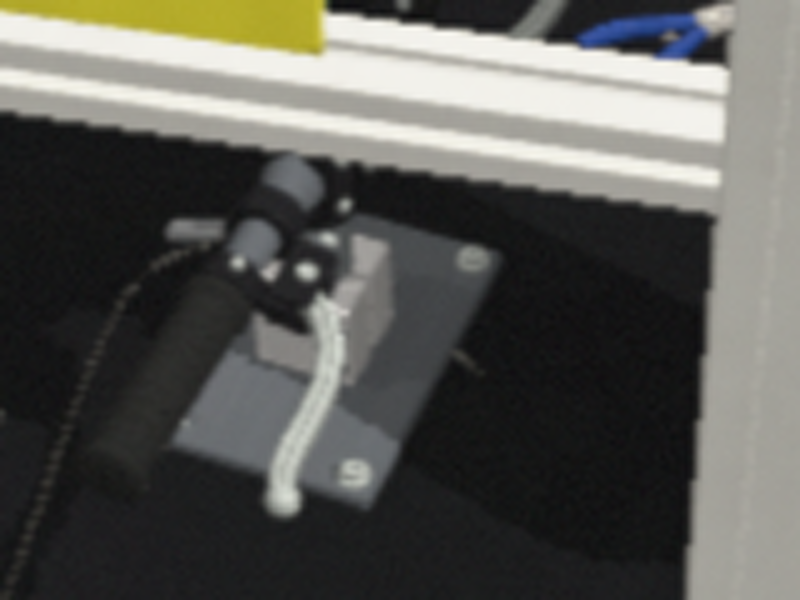

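```bash
cat > h.py <<'E'
import numpy as np
C={"side":((570.84,320.07,247.6),np.array([[-0.9798,0.146,-0.1369,0.3009],[-0.2002,-0.714,0.6709,0.9472],[0.0001,0.6847,0.7288,1.1436]])),
"top":((547.52,315.36,232.46),np.array([[0.0212,0.9819,-0.1882,0.2702],[-0.9998,0.0213,-0.0018,-0.0118],[0.0022,0.1882,0.9821,1.3338]]))}
def ray(n,p):
    (f,cx,cy),E=C[n]; d=E[:,:3]@np.array([(p[0]-cx)/f,-(p[1]-cy)/f,-1]); return E[:,3],d/np.linalg.norm(d)
def atz(n,p,z):
    o,d=ray(n,p); return o+d*(z-o[2])/d[2]
def tri(pt,ps):
    o1,d1=ray("top",pt);o2,d2=ray("side",ps)
    s=np.linalg.lstsq(np.c_[d1,-d2],o2-o1,rcond=None)[0]
    a,b=o1+s[0]*d1,o2+s[1]*d2
    return (a+b)/2,np.linalg.norm(a-b)
E
python3 - <<'E'
from h import *
np.set_printoptions(precision=4,suppress=True)
for n,t,s in [("ballL",(235,203.2),(276.4,289.6)),("pivL",(290.3,194.1),(281.4,244)),("collL",(286.5,179.1),(267.4,242.4)),("boltL",(292.6,216.2),(290.8,284.6)),("boltR",(358.2,228.2),(314.4,241.6))]: print(n,*tri(t,s))
T=lambda x,y:(215+x/3.4,140+y/3.4)
print("pivR",[atz("top",T(515,234),z) for z in(.14,.16)])
print("ballR",[atz("top",T(682,330),z) for z in(.10,.12,.14)])
print("collR",atz("top",T(546,192),.165),"collL",atz("top",T(243,133),.165))
print("gripends",atz("top",T(55,100),.15),atz("top",T(738,222),.15))
print("plate corners z8",[atz("top",T(*p),.008) for p in((246,275),(503,321),(533,153),(280,108))])
print("tools",[atz("top",p,.01) for p in((268,303),(370,290),(440,240),(460,275),(157,213),(217,213),(223,262))])
print("post",atz("top",(158,315),0))
E
```

```text
ballL [0.5605 0.1716 0.1417] 0.0018899809231654491
pivL [0.5795 0.0476 0.1591] 0.0021125292145083973
collL [0.6111 0.0566 0.1673] 0.0024920911691158247
boltL [0.5621 0.0477 0.0118] 0.0022010176175825307
boltR [ 0.535  -0.1147  0.0111] 0.003136561246104901
pivR [array([ 0.5553, -0.1229,  0.14  ]), array([ 0.5505, -0.121 ,  0.16  ])]
ballR [array([ 0.5009, -0.2394,  0.1   ]), array([ 0.4971, -0.2357,  0.12  ]), array([ 0.4934, -0.232 ,  0.14  ])]
collR [ 0.5777 -0.1405  0.165 ] collL [0.6131 0.0569 0.165 ]
gripends [0.6374 0.1828 0.15  ] [ 0.5642 -0.2678  0.15  ]
plate corners z8 [array([0.5519, 0.0606, 0.008 ]), array([ 0.5219, -0.1267,  0.008 ]), array([ 0.6485, -0.1482,  0.008 ]), array([0.6789, 0.0393, 0.008 ])]
tools [array([0.3489, 0.1007, 0.01  ]), array([ 0.3853, -0.1442,  0.01  ]), array([ 0.5116, -0.3159,  0.01  ]), array([ 0.4264, -0.3626,  0.01  ]), array([0.5645, 0.3839, 0.01  ]), array([0.5677, 0.2353, 0.01  ]), array([0.4458, 0.214 , 0.01  ])]
post [0.3152 0.3654 0.    ]
```

```bash
cat >> h.py <<'E'
from scipy.spatial.transform import Rotation as R
th=-0.162; O=np.array([.6005,-.043,0])
S=np.c_[[np.cos(th),np.sin(th),0],[-np.sin(th),np.cos(th),0],[0,0,1]]
def st(p): return O+S@np.array(p)
def rot(phi): # tool y along -hinge, tool z along +-bar
    n=S@np.array([-np.sin(phi),0,np.cos(phi)]); z=S[:,1]*SGN
    return np.c_[np.cross(-n,z),-n,z]
SGN=-1
def row(p,Rt,o):
    R0=R.from_quat(o["tool_rot"]).as_matrix()
    print("turn",np.round(R.from_matrix(R0.T@Rt).as_rotvec(),3),"shift",np.round(R0.T@(np.array(p)-o["ee_pos"])*1000,1))
E
python3 - <<'E'
from station import *
from h import *
o=observe(); R0=R.from_quat(o["tool_rot"]).as_matrix(); print(np.round(R0,3)); print(np.round(rot(.11),3))
row([.40,-.25,.33],rot(.11),o)
row([.132,-.534,.33],rot(.11),o)
print(st([-.0735,.171,.142]))
E
```

```text
[[-0.971 -0.     0.24 ]
 [-0.24   0.001 -0.971]
 [-0.    -1.    -0.001]]
[[-0.981  0.108 -0.161]
 [ 0.16  -0.018 -0.987]
 [-0.11  -0.994 -0.   ]]
turn [0.023 0.404 0.109] shift [-328.2 -110.8 -211.1]
turn [0.023 0.404 0.109] shift [   0.3 -111.     0.2]
[0.55554335 0.13761603 0.142     ]
```

Run:
```python
from station import *
from h import *
o=observe()
row([.38,-.27,.26],rot(.8),o)
row([.30,-.40,.30],rot(.4),o)
```

```text
turn [0.163 0.383 0.789] shift [-303.9  -40.8 -196.4]
turn [0.082 0.399 0.395] shift [-195.   -80.9  -89.5]
```

```bash
python3 -m pendant '[[[0.08,0.4,0.395],[-195,-81,-90],-1],[[0.08,0.4,0.395],[-195,-81,-90],-1],[[0.08,0.4,0.395],[-195,-81,-90],-1],[[0.08,0.4,0.395],[-195,-81,-90],-1],[[0.163,0.383,0.789],[-304,-41,-196],-1],[[0.163,0.383,0.789],[-304,-41,-196],-1],[[0.163,0.383,0.789],[-304,-41,-196],-1],[[0.163,0.383,0.789],[-304,-41,-196],-1],[[0.163,0.383,0.789],[-304,-41,-196],-1],[[0.163,0.383,0.789],[-304,-41,-196],-1]]' 40
cat > snap.py <<'E'
import sys,cv2,numpy as np
from station import *
c=camera(sys.argv[1]); cv2.imwrite(sys.argv[2],c["pixels"][:,:,::-1])
np.savez(sys.argv[2][:-4],E=c["extrinsics"],f=c["fx"],cx=c["cx"],cy=c["cy"])
o=observe(); print(o["time"],np.round(o["ee_pos"],4),np.round(o["contact_force"],1),round(o["width"],4),np.round(c["extrinsics"][:3,3],3))
E
python3 snap.py wrist pics/w1.png
```

```text
time: 0.98
ee_pos: [0.3825, -0.2646, 0.2594]
tool_rot: [-0.325, -0.628, 0.67, -0.224]
contact_force: [-1.1, 0.5, 0.6]
width: 0.0306
1.0333 [ 0.3817 -0.267   0.2602] [-1.1 -0.5  0.4] 0.0269 [ 0.312 -0.253  0.424]
```

View pics/w1.png

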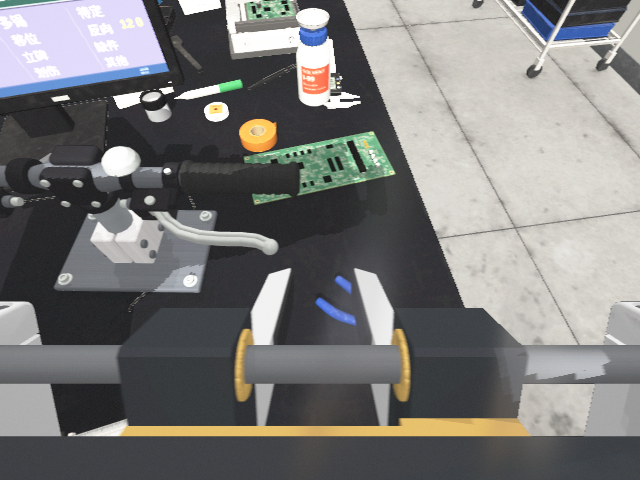

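The right lever is clear: pivot screw near (150,201), ball end near (271,246).

```bash
python3 snap.py wrist pics/w2.png
python3 - <<'E'
import cv2
i=cv2.imread("pics/w2.png"); cv2.imwrite("pics/w2c.png",cv2.resize(i[140:300,110:310],None,fx=3.75,fy=3.75,interpolation=cv2.INTER_CUBIC))
E
```

```text
1.0833 [ 0.381  -0.269   0.2607] [-0.1 -0.3 -0.8] 0.0231 [ 0.311 -0.255  0.424]
```

View pics/w2c.png

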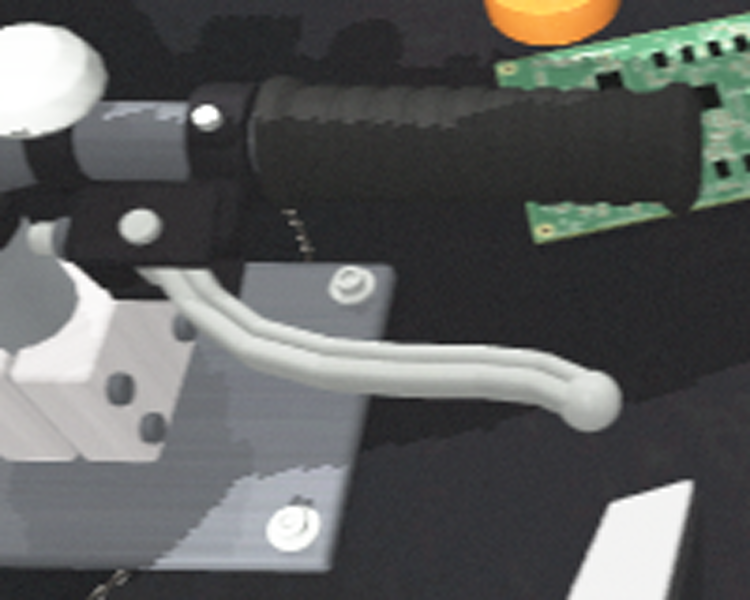

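```bash
cat >> h.py <<'E'
def addcam(name,f):
    d=np.load(f); C[name]=((float(d["f"]),float(d["cx"]),float(d["cy"])),d["E"][:3])
def triN(obs):
    A=np.zeros((3,3));b=np.zeros(3);rs=[ray(*o) for o in obs]
    for o,d in rs:
        P=np.eye(3)-np.outer(d,d);A+=P;b+=P@o
    x=np.linalg.solve(A,b);return x,[round(float(np.linalg.norm((np.eye(3)-np.outer(d,d))@(x-o)))*1000,1) for o,d in rs]
def ins(p): return S.T@(np.array(p)-O)
E
python3 - <<'E'
from h import *
np.set_printoptions(precision=4,suppress=True)
addcam("w","pics/w2.npz")
T=lambda x,y:(215+x/3.4,140+y/3.4)
W=lambda x,y:(110+x/3.75,140+y/3.75)
for n,t,w in [("ballR",(682,330),(591,400)),("pivR",(515,234),(140,226)),("collR",(546,192),(206,117)),("boltR",(487,300),(293,527)),("bell",(478,162),(45,70))]:
    x,r=triN([("top",T(*t)),("w",W(*w))]); print(n,x,r,"stand",ins(x))
E
```

```text
ballR [ 0.4937 -0.2318  0.1333] [1.7, 1.7] stand [-0.075  -0.2035  0.1333]
pivR [ 0.5508 -0.1206  0.1556] [1.1, 1.1] stand [-0.0365 -0.0846  0.1556]
collR [ 0.5766 -0.1394  0.1662] [1.2, 1.2] stand [-0.008  -0.099   0.1662]
boltR [ 0.5358 -0.114   0.0086] [1.5, 1.5] stand [-0.0524 -0.0805  0.0086]
bell [ 0.5956 -0.0962  0.17  ] [0.2, 0.2] stand [ 0.0038 -0.0533  0.17  ]
```

```bash
cat >> h.py <<'E'
def pad(side,phi,ahead,dy=0,up=0): # TCP target with given gap (m) finger edge to pad
    r=.074+.008+ahead; s=1 if side=="L" else -1
    return st([-r*np.cos(phi)-up*np.sin(phi),s*(.171+dy),.15-r*np.sin(phi)+up*np.cos(phi)])
E
python3 - <<'E'
from station import *
from h import *
o=observe()
print(pad("L",.11,.03),pad("L",.11,.03,up=.09))
row([.41,.0,.26],rot(.4),o)
row(pad("L",.11,.04,up=.09),rot(.11),o)
row(pad("L",.11,.03),rot(.11),o)
E
```

```text
[0.5182155  0.1437166  0.13770483] [0.50846481 0.14531018 0.22716088]
turn [ 0.001  0.004 -0.401] shift [   9.8   -9.7 -270.2]
turn [ 0.     0.004 -0.691] shift [ -10.8   59.9 -429.3]
turn [ 0.     0.004 -0.691] shift [  38.8  135.6 -429.4]
```

```bash
python3 -m pendant '[[[0,0,-0.4],[10,-10,-270],-1],[[0,0,-0.4],[10,-10,-270],-1],[[0,0,-0.4],[10,-10,-270],-1],[[0,0,-0.4],[10,-10,-270],-1],[[0,0,-0.4],[10,-10,-270],-1],[[0,0.004,-0.69],[-11,60,-429],-1],[[0,0.004,-0.69],[-11,60,-429],-1],[[0,0.004,-0.69],[-11,60,-429],-1],[[0,0.004,-0.69],[-11,60,-429],-1],[[0,0.004,-0.69],[-11,60,-429],-1]]'
python3 - <<'E'
from station import *
from h import *
o=observe()
row(pad("L",.11,.04,up=.09),rot(.11),o)
row(pad("L",.11,.03),rot(.11),o)
E
```

```text
time: 1.92
ee_pos: [0.4692, 0.0594, 0.2355]
tool_rot: [-0.098, -0.7, 0.707, 0.021]
contact_force: [0.6, -0.9, 0.4]
width: 0.0006
turn [-0.001 -0.006  0.001] shift [-13.3  10.9 -91.2]
turn [-0.001 -0.006  0.001] shift [-23.4 100.9 -91.3]
```

```bash
python3 -m pendant '[[[0,0,0],[-10,10,-80],-1],[[0,0,0],[-10,10,-80],-1],[[0,0,0],[-10,10,-80],-1],[[0,0,0],[-10,10,-80],-1],[[0,0,0],[-10,10,-80],-1]]'
python3 - <<'E'
from station import *
from h import *
o=observe();print(o["qd"].round(3) if hasattr(o["qd"],'round') else o["qd"])
row(pad("L",.11,.04,up=.09),rot(.11),o)
row(pad("L",.11,.03),rot(.11),o)
E
```

```text
time: 2.33
ee_pos: [0.4924, 0.1343, 0.227]
tool_rot: [-0.098, -0.7, 0.707, 0.021]
contact_force: [1.3, -1.3, -0.6]
width: 0.0009
[-0.014 -0.022  0.01   0.001 -0.003  0.002]
turn [-0.    -0.006  0.001] shift [ -3.9   1.4 -13.4]
turn [-0.    -0.006  0.001] shift [-14.   91.4 -13.5]
```

```bash
python3 -m pendant '[[[0,-0.006,0],[-4,40,-13],-1],[[0,-0.006,0],[-14,91,-13],-1],[[0,-0.006,0],[-14,91,-13],-1],[[0,-0.006,0],[-14,91,-13],-1],[[0,-0.006,0],[-14,91,-13],-1],[[0,-0.006,0],[-14,91,-13],-1]]'
python3 snap.py wrist pics/w3.png; python3 snap.py side pics/s3.png
python3 - <<'E'
import cv2
i=cv2.imread("pics/s3.png"); cv2.imwrite("pics/s3c.png",cv2.resize(i[190:310,220:380],None,fx=5,fy=5,interpolation=cv2.INTER_CUBIC))
from station import *
from h import *
o=observe()
row(pad("L",.11,.03),rot(.11),o)
E
```

```text
time: 2.83
ee_pos: [0.5185, 0.1442, 0.1408]
tool_rot: [-0.097, -0.701, 0.706, 0.017]
contact_force: [0.1, 0.7, 0.5]
width: 0.0006
2.8833 [0.5185 0.1445 0.1408] [0.4 0.3 0.2] 0.0007 [0.567 0.137 0.312]
2.9333 [0.5184 0.1447 0.1405] [ 0.9 -0.3  0.2] 0.0006 [0.301 0.947 1.144]
turn [ 0.001  0.001 -0.003] shift [0.3 2.8 1. ]
```

View pics/w3.png

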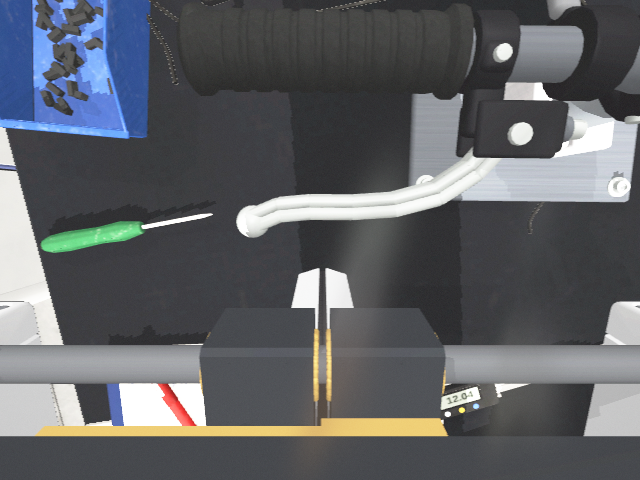

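View pics/s3c.png

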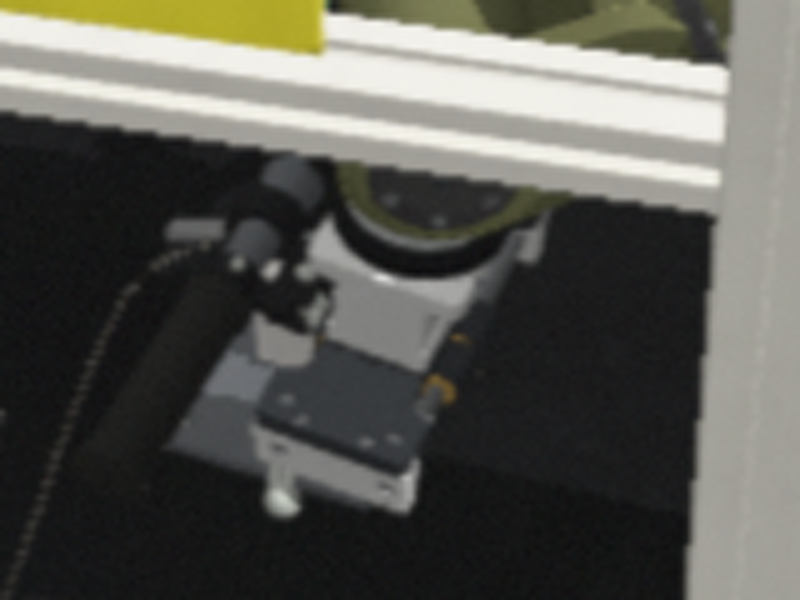

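```bash
python3 - <<'E'
from h import *
np.set_printoptions(precision=4,suppress=True)
addcam("w","pics/w3.npz")
for n,o in [("ballL",[("top",(235,203.2)),("side",(276.4,289.6)),("w",(251,221))]),("pivL",[("top",(290.3,194.1)),("side",(281.4,244)),("w",(520,133))])]:
    x,r=triN(o); print(n,x,r,"stand",ins(x))
E
python3 -m pendant '[[[0,0,0],[-10,3,1],-1],[[0,0,0],[-18,3,1],-1],[[0,0,0],[-22,3,1],-1],[[0,0,0],[-22,3,1],-1]]'
```

```text
ballL [0.5603 0.1723 0.1427] [1.2, 1.0, 0.8] stand [-0.0744  0.206   0.1427]
pivL [0.5796 0.048  0.1584] [1.2, 1.3, 1.0] stand [-0.0353  0.0864  0.1584]
time: 3.27
ee_pos: [0.5406, 0.14, 0.138]
tool_rot: [-0.096, -0.701, 0.707, 0.018]
contact_force: [0.2, 0.2, -0.2]
width: 0.0003
```

```bash
python3 -m pendant '[[[0,0,0],[-3,0,0],-1],[[0,0,0],[-6,0,0],-1],[[0,0,0],[-6,0,0],-1],[[0,0,0],[-6,0,0],-1]]'; python3 -m pendant '[[[0,0,0],[-2,0,0],-1],[[0,0,0],[-2,0,0],-1],[[0,0,0],[-2,0,0],-1]]';python3 snap.py wrist pics/w4.png
```

```text
time: 3.6
ee_pos: [0.5454, 0.1393, 0.1384]
tool_rot: [-0.095, -0.701, 0.707, 0.018]
contact_force: [-0.9, -0.8, -0.2]
width: -0.0002
time: 3.85
ee_pos: [0.5473, 0.1391, 0.1386]
tool_rot: [-0.095, -0.701, 0.707, 0.018]
contact_force: [-1.3, 0.9, 0.9]
width: 0.0005
3.9 [0.5473 0.1391 0.1386] [-1.1  1.  -0.3] 0.0006 [0.596 0.132 0.31 ]
```

View pics/w4.png

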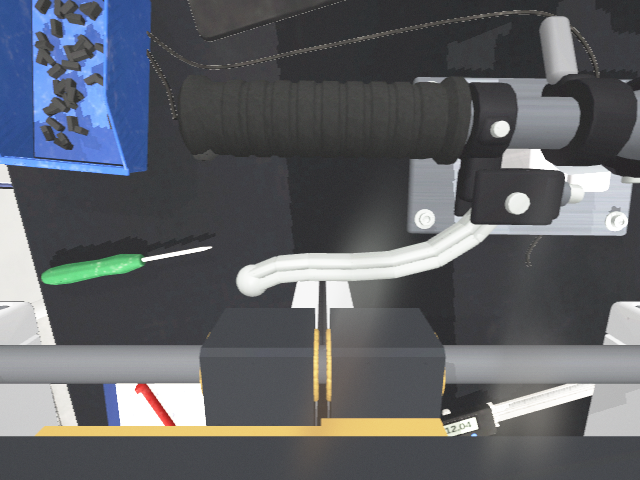

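The left lever is now right in front of the fingertips at (322,280). I'll edge forward to contact.

```bash
python3 -m pendant '[[[0,0,0],[-1.5,0,0],-1],[[0,0,0],[-1.5,0,0],-1],[[0,0,0],[-1.5,0,0],-1]]'; python3 -m pendant '[[[0,0,0],[-1.5,0,0],-1],[[0,0,0],[-1.5,0,0],-1],[[0,0,0],[-1.5,0,0],-1]]'
```

```text
time: 4.15
ee_pos: [0.5483, 0.1391, 0.1386]
tool_rot: [-0.095, -0.701, 0.707, 0.018]
contact_force: [-4.9, 3.3, 0.4]
width: 0.0001
time: 4.4
ee_pos: [0.5496, 0.1392, 0.1387]
tool_rot: [-0.095, -0.701, 0.707, 0.018]
contact_force: [-7.1, 6.0, 0.5]
width: 0.0005
```

```bash
python3 -m pendant '[[[0,0.03,0],[-2.5,0,-1.5],-1],[[0,0.06,0],[-5,0,-3],-1],[[0,0.1,0],[-8.5,0,-4.5],-1],[[0,0.1,0],[-8.5,0,-4.5],-1],[[0,0.1,0],[-8.5,0,-4.5],-1]]';python3 snap.py wrist pics/w5.png
```

```text
time: 4.82
ee_pos: [0.5587, 0.1421, 0.1396]
tool_rot: [-0.13, -0.699, 0.701, 0.053]
contact_force: [-7.4, 4.1, 0.7]
width: 0.0004
4.8667 [0.5586 0.1421 0.1396] [-7.3  4.5  1.3] 0.0004 [0.606 0.128 0.311]
```

View pics/w5.png

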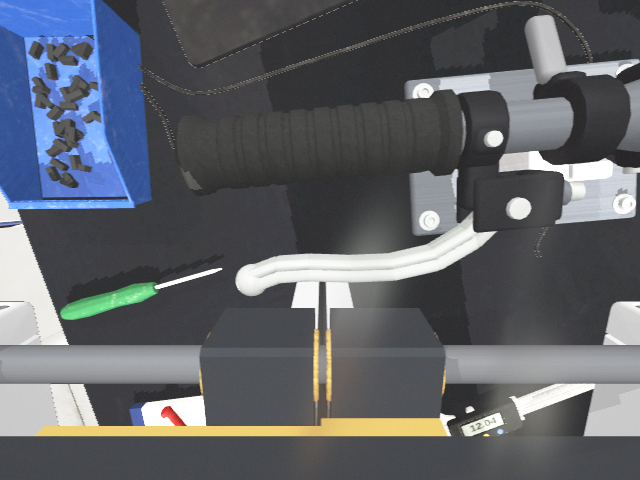

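```bash
python3 -m pendant '[[[0,0.03,0],[-2.5,0,-1.5],-1],[[0,0.06,0],[-5,0,-3],-1],[[0,0.1,0],[-8.5,0,-4.5],-1],[[0,0.1,0],[-8.5,0,-4.5],-1],[[0,0.1,0],[-8.5,0,-4.5],-1]]'; python3 -m pendant '[[[0,0.03,0],[-2.5,0,-1.3],-1],[[0,0.05,0],[-4.3,0,-2.2],-1],[[0,0.05,0],[-4.3,0,-2.2],-1],[[0,0.05,0],[-4.3,0,-2.2],-1]]'
```

```text
time: 5.28
ee_pos: [0.5679, 0.1441, 0.1405]
tool_rot: [0.165, 0.695, -0.694, -0.088]
contact_force: [-8.9, 2.5, 2.0]
width: 0.0007
time: 5.62
ee_pos: [0.5726, 0.1447, 0.141]
tool_rot: [0.182, 0.693, -0.69, -0.106]
contact_force: [-9.0, 2.3, 1.8]
width: 0.0006
```

```bash
python3 -m pendant '[[[0,0.015,0],[-1.3,0,-0.7],-1],[[0,0.015,0],[-1.3,0,-0.7],-1],[[0,0.015,0],[-1.3,0,-0.7],-1]]'; python3 -m pendant '[[[0,0.01,0],[-0.9,0,-0.4],-1],[[0,0.01,0],[-0.9,0,-0.4],-1]]';python3 snap.py wrist pics/w6.png
```

```text
time: 5.87
ee_pos: [0.574, 0.1448, 0.1412]
tool_rot: [0.187, 0.692, -0.688, -0.111]
contact_force: [-9.2, 2.4, 1.1]
width: 0.0009
time: 6.03
ee_pos: [0.575, 0.1449, 0.1413]
tool_rot: [0.191, 0.692, -0.687, -0.115]
contact_force: [-7.9, 4.3, 1.2]
width: 0.0004
6.0833 [0.575  0.1449 0.1413] [-8.2  3.2  1.1] 0.0006 [0.619 0.12  0.312]
```

View pics/w6.png

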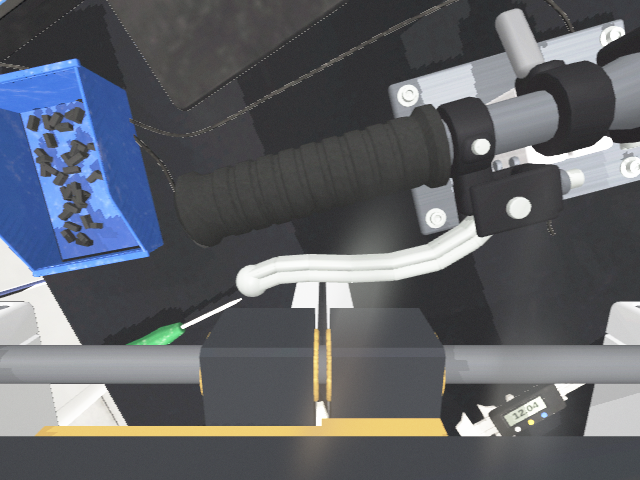

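```bash
python3 -m pendant '[[[0,0.01,0],[-0.9,0,-0.4],-1],[[0,0.01,0],[-0.9,0,-0.4],-1],[[0,0.01,0],[-0.9,0,-0.4],-1]]'; python3 -c "
from station import *
o=observe();print(o['contact_force'],o['ee_pos'])"
```

```text
time: 6.33
ee_pos: [0.5759, 0.1449, 0.1414]
tool_rot: [0.194, 0.691, -0.686, -0.118]
contact_force: [-8.1, 4.1, 2.0]
width: 0.0007
[-8.08122895  4.1287161   1.97769242] [0.57591361 0.14492883 0.14139046]
```

```bash
python3 -m pendant '[[[0,0.007,0],[-0.7,0,-0.3],-1],[[0,0.007,0],[-0.7,0,-0.3],-1],[[0,0.007,0],[-0.7,0,-0.3],-1]]'
```

```text
time: 6.58
ee_pos: [0.5763, 0.145, 0.1414]
tool_rot: [0.196, 0.691, -0.686, -0.121]
contact_force: [-12.6, 4.2, 2.3]
width: 0.0008
```

```bash
python3 -m pendant '[[[0,0,0],[-0.5,0,0],-1],[[0,0,0],[-0.5,0,0],-1],[[0,0,0],[-0.5,0,0],-1]]'
```

```text
time: 6.83
ee_pos: [0.5765, 0.145, 0.1413]
tool_rot: [0.195, 0.691, -0.686, -0.121]
contact_force: [-14.2, 6.2, 3.3]
width: 0.0003
```

Against the stop: the force rose from 9 to 16 N with hardly any motion. I'll hold here for about a second and look.

```bash
python3 snap.py wrist pics/w7.png; python3 -m pendant '[[[0,0,0],[0,0,0],-1],[[0,0,0],[0,0,0],-1],[[0,0,0],[0,0,0],-1],[[0,0,0],[0,0,0],-1],[[0,0,0],[0,0,0],-1],[[0,0,0],[0,0,0],-1],[[0,0,0],[0,0,0],-1],[[0,0,0],[0,0,0],-1],[[0,0,0],[0,0,0],-1]]'
python3 - <<'E'
from station import *
from h import *
o=observe()
# lever angle from blade: compare with bar direction in picture
row(pad("L",.11,.004),rot(.11),o);row(pad("L",.11,.035),rot(.11),o)
E
```

```text
6.8833 [0.5765 0.145  0.1413] [-12.6   6.3   3.9] 0.0002 [0.62  0.119 0.312]
time: 7.63
ee_pos: [0.5764, 0.145, 0.1413]
tool_rot: [0.195, 0.691, -0.686, -0.121]
contact_force: [-13.8, 5.9, 2.3]
width: 0.0005
turn [-0.    -0.29   0.004] shift [27.  -2.6 19.2]
turn [-0.    -0.29   0.004] shift [56.7 -2.5 28. ]
```

View pics/w7.png

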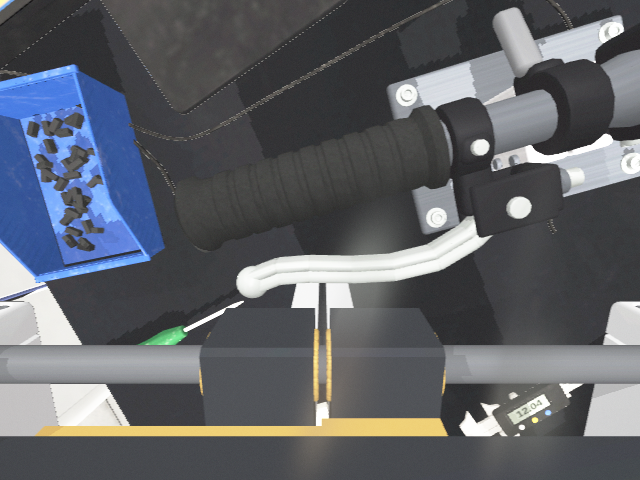

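```bash
python3 -m pendant '[[[0,0,0],[0,0,0],-1],[[0,-0.04,0],[4,0,2],-1],[[0,-0.08,0],[8,0,4],-1],[[0,-0.13,0],[13,0,6],-1],[[0,-0.18,0],[20,0,9],-1],[[0,-0.23,0],[28,0,13],-1],[[0,-0.29,0],[38,0,19],-1],[[0,-0.29,0],[56,0,27],-1],[[0,-0.29,0],[56,0,27],-1],[[0,-0.29,0],[56,0,27],-1]]';python3 snap.py wrist pics/w8.png
```

```text
time: 8.47
ee_pos: [0.5164, 0.1444, 0.1356]
tool_rot: [-0.096, -0.701, 0.707, 0.018]
contact_force: [-0.5, 0.6, -0.2]
width: 0.0004
8.5167 [0.5169 0.1444 0.1357] [-0.  -0.8  0. ] 0.0005 [0.565 0.137 0.307]
```

View pics/w8.png

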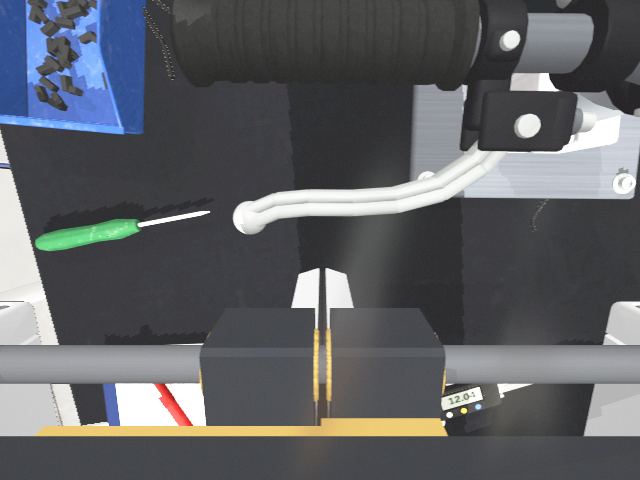

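Run:
```python
from station import *
from h import *
o=observe()
row(pad("L",.11,.045,up=.09),rot(.11),o)
row(pad("R",.21,.045,up=.09),rot(.21),o)
print(pad("R",.21,.045,up=.09),pad("R",.21,.03))
```

```text
turn [ 0.001 -0.    -0.001] shift [ 13.3 -91.9   0.4]
turn [ 0.001 -0.     0.099] shift [ 21.5 -79.  342.4]
[ 0.43181966 -0.18870086  0.21154838] [ 0.46481378 -0.19409316  0.12665249]
```

```bash
python3 -m pendant '[[[0,0,0],[13,-40,0],-1],[[0,0,0],[13,-80,0],-1],[[0,0,0.1],[18,-90,80],-1],[[0,0,0.1],[21,-85,160],-1],[[0,0,0.1],[21,-80,240],-1],[[0,0,0.1],[21,-79,342],-1],[[0,0,0.1],[21,-79,342],-1],[[0,0,0.1],[21,-79,342],-1],[[0,0,0.1],[21,-79,342],-1],[[0,0,0.1],[21,-79,342],-1]]'
python3 -m pendant '[[[0,0,0],[0,0,0],-1],[[0,0,0],[0,0,0],-1]]'
python3 snap.py wrist pics/w9.png
python3 - <<'E'
from station import *
from h import *
o=observe()
row(pad("R",.21,.03),rot(.21),o)
E
```

```text
time: 9.35
ee_pos: [0.4333, -0.1819, 0.2121]
tool_rot: [-0.132, -0.695, 0.707, -0.017]
contact_force: [0.5, 0.6, 0.3]
width: 0.0005
time: 9.52
ee_pos: [0.4334, -0.1817, 0.2116]
tool_rot: [-0.133, -0.695, 0.707, -0.015]
contact_force: [-0.0, 0.5, 0.0]
width: 0.0002
9.5667 [ 0.4337 -0.1802  0.2116] [0.4 0.8 0.1] 0.0004 [ 0.465 -0.186  0.387]
turn [-0.    -0.002 -0.001] shift [-14.5  89.9   8.6]
```

View pics/w9.png

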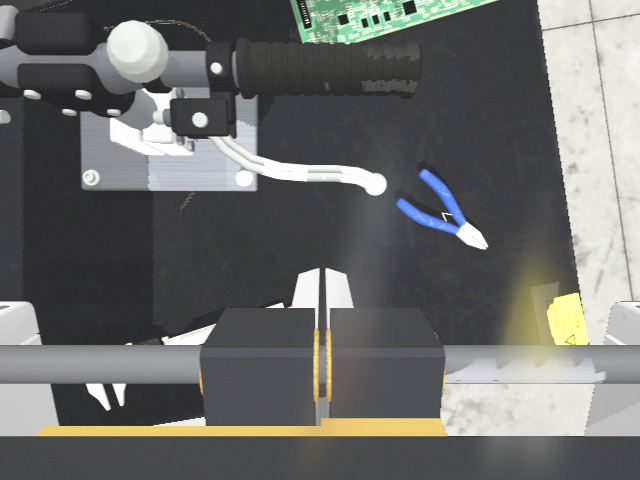

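Run:
```python
from h import *
addcam("a","pics/w9.npz");addcam("w","pics/w2.npz")
T=lambda x,y:(215+x/3.4,140+y/3.4)
W=lambda x,y:(110+x/3.75,140+y/3.75)
for n,t,w,a in [("ballR",(682,330),(591,400),(375.5,184)),("pivR",(515,234),(140,226),(200,120))]:
    for obs in ([("w",W(*w)),("a",a)],[("top",T(*t)),("w",W(*w)),("a",a)]):
        x,r=triN(obs); print(n,x,r,"stand",ins(x))
from station import *
print(ins(observe()["ee_pos"]))
```

```text
ballR [ 0.4914096  -0.23018149  0.13479339] [0.3, 0.3] stand [-0.07747111 -0.20232611  0.13479339]
ballR [ 0.49244075 -0.23108069  0.13481764] [2.6, 1.0, 1.7] stand [-0.07630841 -0.20304722  0.13481764]
pivR [ 0.54952014 -0.11972119  0.1558501 ] [0.4, 0.4] stand [-0.03793783 -0.08393931  0.1558501 ]
pivR [ 0.55003761 -0.12031588  0.15630061] [1.7, 0.7, 1.1] stand [-0.03733121 -0.08444276  0.15630061]
[-0.14244744 -0.16232863  0.21159859]
```

```bash
python3 -m pendant '[[[0,0,0],[-4,40,7],-1],[[0,0,0],[-14,80,7],-1],[[0,0,0],[-14,89,7],-1],[[0,0,0],[-14,89,7],-1],[[0,0,0],[-14,89,7],-1]]'
python3 snap.py wrist pics/w10.png
python3 - <<'E'
from station import *
from h import *
o=observe()
row(pad("R",.21,.0),rot(.21),o)
E
```

```text
time: 9.98
ee_pos: [0.4646, -0.1906, 0.1284]
tool_rot: [-0.13, -0.695, 0.707, -0.018]
contact_force: [-0.5, -0.2, 0.7]
width: 0.0004
10.0333 [ 0.4648 -0.191   0.1292] [-0.2 -0.6  0.8] 0.0004 [ 0.496 -0.195  0.304]
turn [ 0.     0.001 -0.002] shift [-30.    2.7   3.1]
```

View pics/w10.png

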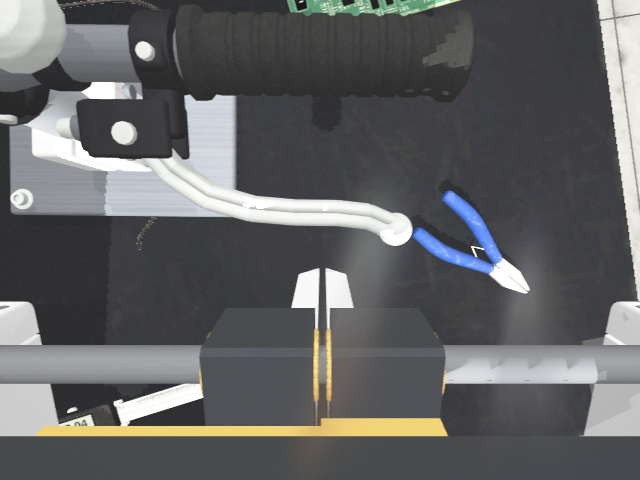

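The pad of the right lever (about column 320) lines up with the fingers at column 322. I'll advance to contact.

```bash
python3 -m pendant '[[[0,0,0],[-12,2,1],-1],[[0,0,0],[-22,2,1],-1],[[0,0,0],[-25,2,1],-1],[[0,0,0],[-25,2,1],-1],[[0,0,0],[-25,2,1],-1]]'; python3 -m pendant '[[[0,0,0],[-2,0,0],-1],[[0,0,0],[-2,0,0],-1],[[0,0,0],[-2,0,0],-1]]';  python3 -m pendant '[[[0,0,0],[-1.5,0,0],-1],[[0,0,0],[-1.5,0,0],-1],[[0,0,0],[-1.5,0,0],-1]]'
```

```text
time: 10.45
ee_pos: [0.4885, -0.1963, 0.1317]
tool_rot: [-0.131, -0.695, 0.707, -0.018]
contact_force: [0.1, 0.9, 0.5]
width: 0.0006
time: 10.7
ee_pos: [0.4902, -0.1967, 0.1311]
tool_rot: [-0.131, -0.695, 0.707, -0.017]
contact_force: [-2.6, 0.3, 0.5]
width: 0.0004
time: 10.95
ee_pos: [0.4916, -0.1971, 0.1312]
tool_rot: [-0.131, -0.695, 0.707, -0.017]
contact_force: [-5.1, -1.5, 1.5]
width: 0.0002
```

Contact. Now I'll follow the arc.

```bash
python3 -m pendant '[[[0,-0.03,0],[-2.6,0,1.5],-1],[[0,-0.06,0],[-5.2,0,3],-1],[[0,-0.1,0],[-8.7,0,4.5],-1],[[0,-0.1,0],[-8.7,0,4.5],-1],[[0,-0.1,0],[-8.7,0,4.5],-1]]'; python3 -m pendant '[[[0,-0.03,0],[-2.6,0,1.5],-1],[[0,-0.06,0],[-5.2,0,3],-1],[[0,-0.1,0],[-8.7,0,4.5],-1],[[0,-0.1,0],[-8.7,0,4.5],-1],[[0,-0.1,0],[-8.7,0,4.5],-1]]';python3 snap.py wrist pics/w11.png
```

```text
time: 11.37
ee_pos: [0.4992, -0.2029, 0.1328]
tool_rot: [-0.095, -0.693, 0.712, -0.051]
contact_force: [-5.8, -0.5, 0.1]
width: 0.0007
time: 11.78
ee_pos: [0.5072, -0.2078, 0.1345]
tool_rot: [-0.059, -0.69, 0.716, -0.086]
contact_force: [-6.1, -1.5, -0.4]
width: 0.0003
11.8333 [ 0.5072 -0.2078  0.1345] [-5.8 -1.3 -0.1] 0.0001 [ 0.54  -0.199  0.31 ]
```

View pics/w11.png

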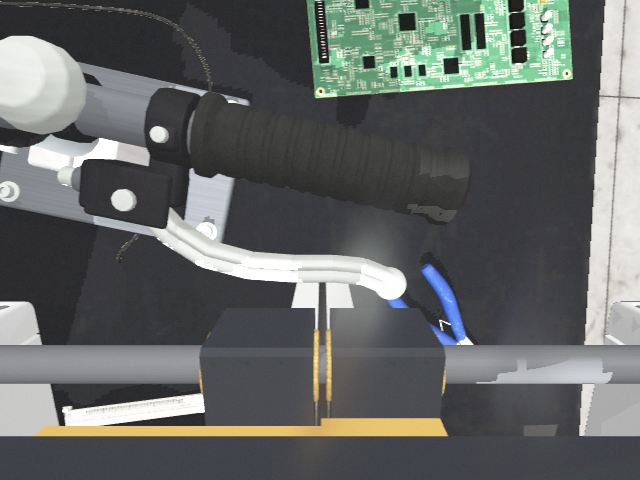

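```bash
python3 -m pendant '[[[0,-0.03,0],[-2.6,0,1.5],-1],[[0,-0.06,0],[-5.2,0,3],-1],[[0,-0.1,0],[-8.7,0,4.5],-1],[[0,-0.1,0],[-8.7,0,4.5],-1],[[0,-0.1,0],[-8.7,0,4.5],-1]]'; python3 -m pendant '[[[0,-0.02,0],[-1.7,0,0.9],-1],[[0,-0.02,0],[-1.7,0,0.9],-1],[[0,-0.02,0],[-1.7,0,0.9],-1]]';python3 -m pendant '[[[0,-0.01,0],[-0.9,0,0.4],-1],[[0,-0.01,0],[-0.9,0,0.4],-1],[[0,-0.01,0],[-0.9,0,0.4],-1]]'
```

```text
time: 12.25
ee_pos: [0.5157, -0.212, 0.1362]
tool_rot: [-0.023, -0.685, 0.718, -0.12]
contact_force: [-7.3, -0.8, -1.2]
width: 0.0007
time: 12.5
ee_pos: [0.5173, -0.2127, 0.1366]
tool_rot: [-0.016, -0.684, 0.718, -0.126]
contact_force: [-7.6, -1.8, -1.2]
width: 0.0002
time: 12.75
ee_pos: [0.5182, -0.213, 0.1368]
tool_rot: [-0.012, -0.683, 0.719, -0.13]
contact_force: [-7.1, -2.3, -1.7]
width: 0.0004
```

```bash
python3 -m pendant '[[[0,-0.01,0],[-0.9,0,0.4],-1],[[0,-0.01,0],[-0.9,0,0.4],-1],[[0,-0.01,0],[-0.9,0,0.4],-1]]';python3 -m pendant '[[[0,-0.007,0],[-0.7,0,0.3],-1],[[0,-0.007,0],[-0.7,0,0.3],-1],[[0,-0.007,0],[-0.7,0,0.3],-1]]'
```

```text
time: 13.0
ee_pos: [0.5191, -0.2133, 0.137]
tool_rot: [-0.009, -0.682, 0.719, -0.133]
contact_force: [-7.0, -2.2, -1.9]
width: 0.0004
time: 13.25
ee_pos: [0.5198, -0.2135, 0.1371]
tool_rot: [-0.006, -0.682, 0.719, -0.136]
contact_force: [-7.4, -3.6, -1.3]
width: 0.0004
```

```bash
python3 -m pendant '[[[0,-0.007,0],[-0.7,0,0.3],-1],[[0,-0.007,0],[-0.7,0,0.3],-1],[[0,-0.007,0],[-0.7,0,0.3],-1]]'
```

```text
time: 13.5
ee_pos: [0.5205, -0.2138, 0.1373]
tool_rot: [-0.004, -0.681, 0.719, -0.138]
contact_force: [-8.5, -4.9, -1.8]
width: 0.0005
```

```bash
python3 -m pendant '[[[0,0,0],[-0.6,0,0],-1],[[0,0,0],[-0.6,0,0],-1],[[0,0,0],[-0.6,0,0],-1]]'
```

```text
time: 13.75
ee_pos: [0.521, -0.2138, 0.1374]
tool_rot: [-0.004, -0.681, 0.719, -0.138]
contact_force: [-8.9, -5.5, -3.0]
width: 0.0004
```

```bash
python3 -m pendant '[[[0,0,0],[-0.6,0,0],-1],[[0,0,0],[-0.6,0,0],-1],[[0,0,0],[-0.6,0,0],-1]]'
```

```text
time: 14.0
ee_pos: [0.5213, -0.2139, 0.1373]
tool_rot: [-0.004, -0.681, 0.719, -0.137]
contact_force: [-10.9, -5.9, -1.8]
width: 0.0006
```

```bash
python3 -m pendant '[[[0,0,0],[-0.5,0,0],-1],[[0,0,0],[-0.5,0,0],-1],[[0,0,0],[-0.5,0,0],-1]]'; python3 snap.py wrist pics/w12.png
```

```text
time: 14.25
ee_pos: [0.5215, -0.2139, 0.1373]
tool_rot: [-0.003, -0.681, 0.719, -0.137]
contact_force: [-14.1, -7.6, -1.7]
width: 0.0003
14.3 [ 0.5215 -0.2139  0.1373] [-13.   -8.7  -1.8] 0.0001 [ 0.554 -0.194  0.312]
```

View pics/w12.png

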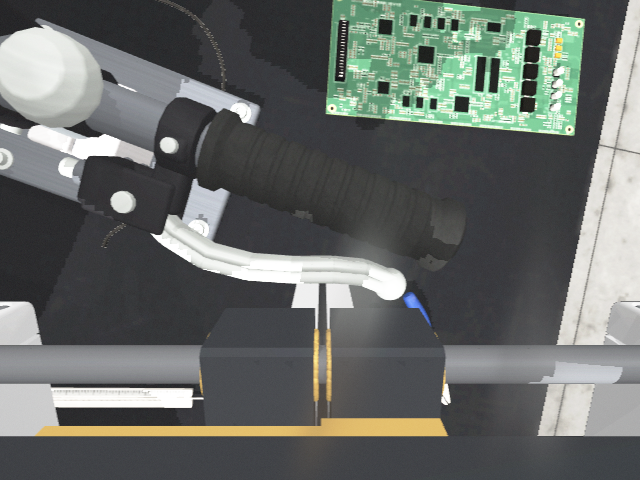

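The force is about 16 N and the lever barely moves, so it is on its stop. I'll do a final check that it holds steady, that the left lever is back out and that the tools haven't moved.

```bash
python3 -m pendant '[[[0,0,0],[0,0,0],-1],[[0,0,0],[0,0,0],-1],[[0,0,0],[0,0,0],-1],[[0,0,0],[0,0,0],-1],[[0,0,0],[0,0,0],-1],[[0,0,0],[0,0,0],-1]]'; python3 snap.py top pics/t13.png; python3 snap.py side pics/s13.png
python3 - <<'E'
import cv2,numpy as np
a=[cv2.resize(cv2.imread(f"pics/{n}.png")[120:320,140:480],None,fx=1.5,fy=1.5) for n in("top0","t13")]
cv2.imwrite("pics/cmp.png",np.vstack(a))
i=[cv2.resize(cv2.imread(f"pics/{n}.png")[190:410,220:400],None,fx=2.2,fy=2.2) for n in("side0","s13")]
cv2.imwrite("pics/cmp2.png",np.hstack(i))
E
```

```text
time: 14.8
ee_pos: [0.5215, -0.2139, 0.1373]
tool_rot: [-0.003, -0.681, 0.719, -0.137]
contact_force: [-13.3, -8.8, -1.6]
width: 0.0004
14.85 [ 0.5215 -0.2139  0.1373] [-13.3  -8.4  -1.1] 0.0005 [ 0.27  -0.012  1.334]
14.9 [ 0.5215 -0.2139  0.1373] [-13.4  -8.7  -1.4] 0.0004 [0.301 0.947 1.144]
```

View pics/cmp.png

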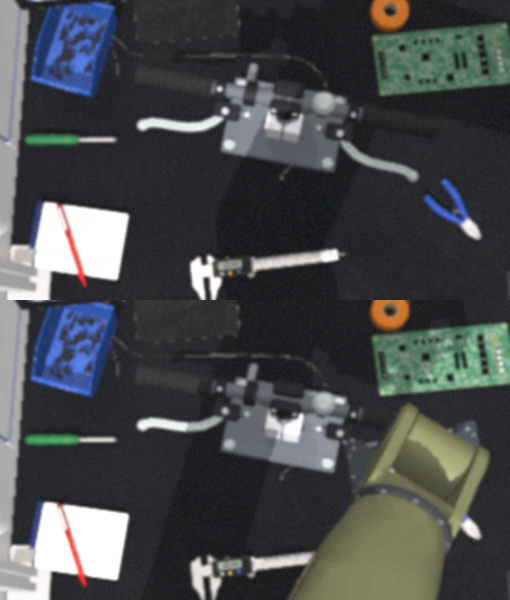

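View pics/cmp2.png

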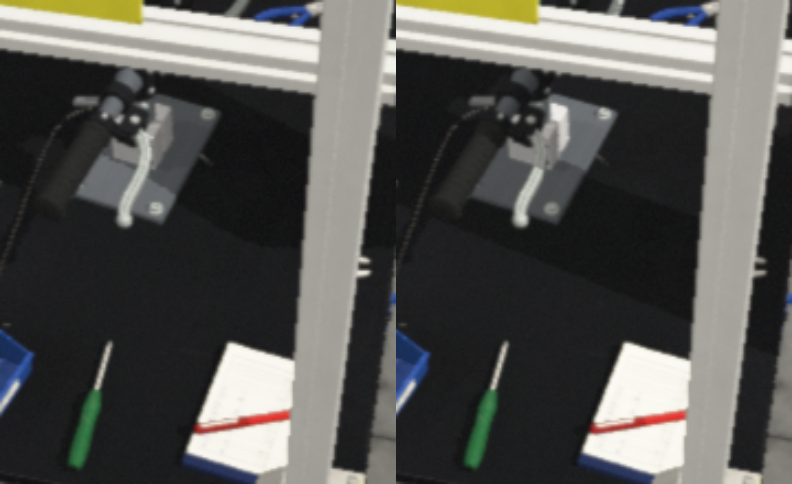

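In both before/after pairs the left lever's ball end is back at its rest position: (142,125) against (142,425−300) in the top view, (124,219) against (520−396,219) in the side view. The tools that can be seen haven't moved, and the push on the right lever holds steady.

```bash
python3 -c "
from station import *
print(hand_in()); print(observe()['contact_force'])"
```

```text
the job is handed in; nothing more can be done
None
the job is handed in; nothing more can be done
```

I checked both levers with the closed fingers, pressing only their front faces, and handed the job in at about 15 s with the right lever still held in.

- **Left lever:** I pressed it through about 0.3 rad to its stop, where the force rose from about 9 N to 16 N with almost no further travel. I held it about 1.1 s and let it go. The before and after pictures show it back at rest, with no visible change at its clamp.
- **Right lever:** I pressed it through about 0.36 rad to its stop, where the force rose from about 8 N to 16 N. It stayed steady there for the last half second before hand-in. The last wrist picture shows the fingers on the blade's front face, clear of the grip.
- **Tools:** The caliper and screwdriver have not moved in the pictures. The arm hid most of the side cutters in the last top view, but what could be seen of them was in place.
- **Not confirmed:** The lever angles come from how far the arm turned and from the force rise; I did not measure them directly. A rough reading of the right lever's angle from the picture gave 0.42 rad, above its 0.36 stop, which I put down to perspective. I did not measure the right clamp's droop again after pressing.

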